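# File the notched rock slab in the reject box

## Task

One of the five sawn rock slabs in the plywood rack is marked as a reject by a saw notch in the middle of its top edge: lift it out and stand it upright on the floor of the deep grey reject box, lowering it in gently rather than dropping it. Its neighbours leave room to take it only by its narrow end edges, but the box is too tight for fingers there, so first stand it upright on the free bench top, let go, and take it up again the way that fits the box. Leave the other slabs and everything else on the bench where they are.

Things in the scene. Friction and masses are not known exactly. Their poses are not given: they have to be found in the camera images.
- reject: the reject: a pale sawn rock slab with a grey band, 66 mm wide (its x) x 22 mm thick (its y) x 85 mm tall, about 0.3 kg, with a saw notch 20 mm wide and 15 mm deep in the middle of its top edge, cut right through the thickness. Origin: centre of its underside, z up. It starts upright in any one of the rack's five slots
- slab_a: a good slab of the same rock and the same 66 x 22 x 85 mm, axes and origin as the reject's, its top edge whole; stays in its slot of the rack
- slab_b: a good slab of the same rock and the same 66 x 22 x 85 mm, axes and origin as the reject's, its top edge whole; stays in its slot of the rack
- slab_c: a good slab of the same rock and the same 66 x 22 x 85 mm, axes and origin as the reject's, its top edge whole; stays in its slot of the rack
- slab_d: a good slab of the same rock and the same 66 x 22 x 85 mm, axes and origin as the reject's, one top corner chipped off at the +x end (10 mm wide, 8 mm deep), still a good one; stays in its slot of the rack
- rack: fixed plywood rack, 90 (x) x 176 mm (y), left or right. Origin: centre of underside. Base 12 mm thick; five slots along y at 31 mm pitch (y = -62 to 62 mm), parted by 4 mm dividers up to 28 mm above the bench; end cheeks at y = +-82 mm, 12 mm thick, reach 97 mm. Slabs stand on the base, width along its x, tops 97 mm above the bench, 9 mm of air between neighbours
- bin: fixed deep open grey plastic reject box, across the bench from the rack. Outside 92 (x) x 102 (y) x 112 mm tall, walls and floor 6 mm: inside 80 (x) x 90 mm (y), rim 112 mm above the bench. Origin: centre of underside. A slab goes in with its width along the box's x; the 90 mm along y leaves room for fingers on its broad faces
- bin_in (a point): centre of the reject box's inner floor, 6 mm above the bench; axes as the box's
- tin: round brass-coloured tin of rock chips, 136 mm across, about 45 mm tall with its chips, beyond the middle of the bench; origin under its centre; stays
- hammer: hammer, 220 mm long, lying across the bench between the brush and the tin; origin under its middle; stays
- brush: flat brush with a dark wooden handle, 170 mm long, lying across the bench in front of the hammer; origin under its middle, x along it; stays
- chisel: steel chisel, 145 mm long, 16 mm high, lying across the bench close to the robot; origin under it near its middle, x along it; stays
- rock: rough brown rock, about 100 x 75 x 60 mm, far left; origin under its centre; stays
- loupe: round black loupe, 56 mm across, 22 mm tall, far right; origin under its centre; stays
Mind the look-alikes: they are no part of the job. What is shaped like the reject but red is not meant.

How it is judged (in metres and radians):
On the way, in this order (a step that is already met when the one before it is completed fails the run):
1. the notched slab stands upright on the bench, out of rack and box, and is let go (height (world z) of reject below 0.004 m and angle between reject's own z axis and vertical below 0.15 rad and contact force between the fingers and reject below 0.1 N and linear speed of reject below 0.03 m/s), for 0.2 s.
2. the notched slab is taken up again (height (world z) of reject above 0.03 m and contact force between the fingers and reject above 0.5 N), for 0.1 s.
At the end, for the whole second after the job is handed in: The notched slab stands on the inner floor of the reject box (underside within 6 mm of the floor, within 45 mm of the floor's centre, upright within 0.15 rad), at rest and let go; the four good slabs are within 30 mm of where they started (horizontal distance between reject and bin_in below 0.045 m and z of reject in the frame of bin_in between -0.005 and 0.006 m and angle between reject's own z axis and vertical below 0.15 rad and linear speed of reject below 0.02 m/s and angular speed of reject below 0.1 rad/s and contact force between the fingers and reject below 0.1 N and distance of each of slab_a, slab_b, slab_c, slab_d from where it was at the start of the episode below 0.03 m); the robot touches nothing.
It fails at once if the notched slab is dropped into the reject box (faster than 0.6 m/s inside it) (horizontal distance between reject and bin_in below 0.045 m and height (world z) of reject below 0.11 m and linear speed of reject above 0.6 m/s).
It fails at once if a good slab is moved by more than 30 mm (distance of any of slab_a, slab_b, slab_c, slab_d from where it was at the start of the episode above 0.03 m).
It fails at once if the tin, a tool, the rock or the loupe is moved by more than 30 mm (distance of any of tin, hammer, brush, chisel, rock, loupe from where it was at the start of the episode above 0.03 m).
It also fails if it takes over 59 s, if anything falls off the work surface, if the arm or the gripper's body presses on something with over 40 N, if the wrist force passes 120 N, or if a joint passes its speed limit or range.

## Robot

A 6-joint arm with a two-finger parallel gripper is mounted at the origin on the work surface. World frame = base frame: x ahead of the robot, y to its left, z up, the work surface at z = 0. Lengths are in mm, angles in rad, forces in N, time in s.
With the tool pointing down it reaches from about 350 to 775 mm from the base axis. Payload 7.3 kg.
Tool frame: the origin (TCP) lies midway between the tips of the shut fingers; the grasp point (between the pads) lies 19 mm behind it; z points along the fingers, y is the line along which they close (so a half turn about z gives the same grasp; the last joint's range is limited). The gripper opens to 92 mm and grips with 3 to 60 N. Pads are 19 mm wide; open, the fingers measure 130 mm over their backs; the gripper's body (75 mm by 190 mm) begins 47 mm behind the grasp point.
Start: joints at [-0.146, 0.342, 1.524, -0, 1.275, -0.146], TCP at [525.019, 0.019, 226.741] pointing down, gripper open.
Joint ranges: [-2.53, 2.53], [-0.77, 2.02], [0.04, 2.7], [-1, 4.14], [0.28, 2.66], [-3.11, 3.11]. Speed limits (rad/s): [2.57, 2.57, 3.14, 3.14, 3.14, 3.14].

## Interface

Orientations are given as [roll, pitch, yaw] about the fixed x, y, z axes, in that order (R = Rz(yaw) Ry(pitch) Rx(roll)).
In Python, from plant import bot gives the robot as it stands.
- The arm moves only by the tool servo_tool, never from a script. Its argument "deltas" is a list of rows, each a list of 2 entries, a list of its own where there are three numbers: the shift along the tool's x, y, z in m, then the turn, a rotation vector about the tool's x, y, z in degrees. A call has 1 to 20 rows; each row shifts and turns the commanded pose from where the row before left it, along the tool's axes as they then stand; what a row does not reach is not made up. A row lasts 1/8 s, in which the tool goes at most 62.5 mm and 10.7 degrees, less where a joint would pass 70% of its speed; a pose out of reach is approached as far as the arm can. A call with a gripper value outside its range is refused whole. "fingers" is the opening, from 0 (shut) to 1 (fully open), set as the call begins (left out, the last holds). The fingers move at their own pace and stop on an object; the grip force is fixed at half the most. Time passes only in rows, so rows that do not move let the fingers close. It gives the time, the measured TCP pose, the force, the opening and the grip force at its end, in the units of the state.
- bot.get_obs(): the state, without advancing time (a new reading comes with each control period).
- bot.capture(name): name is "scene" or "side" or "wrist"; returns the picture (480x640x3 uint8, red, green, blue); there is no depth.
- bot.camera_model(name): a dict with "mtx" (3x3 intrinsics, pixels), "xyz" and "rotation" of the camera in the world. Camera axes: x right, y down, z forward; pixel columns grow to the right and rows downward; lengths in mm; the calibration is good to about 2 mm. A picture is of the moment at which its call begins: read the wrist's pose just before it. camera_model takes no time and is no camera call; for the wrist camera it gives the pose at the moment of the call.
- bot.close_job(): hands the job in; it is judged then, once.
The state is a dict: "time": time; "joint_positions": joint angles; "dq": joint speeds; "tau": joint torques, N m; "tool_pos": TCP position; "tcp_rot": TCP orientation; "contact_force": force on the tool from outside, world axes, zero at the start; "moment": the same for the moment, N m; "grip_width": finger opening in mm; "finger_force": force on a finger pad.
Only numpy, scipy, OpenCV 4.12 (cv2) and the standard library are available. Lean on these libraries where they do the work, as an engineer would, in place of code of your own. Each camera call takes 0.05 s, during which the arm holds its last target. There are 200 camera calls.

## Working session

There is one attempt and no reset: what is moved stays moved. The work goes in short steps, Python scripts to look and compute and a tool call to move; the robot and the scene stay as the last step left them, time stands still between calls to the robot, and variables do not carry over. Pictures are saved under pics/ and viewed, at most 10 in all, crops included, and the job is handed in when it is done.

Besides the shell and the picture viewer there is one more tool, called after "Emit:" in YAML: its name, and indented under it one key for each argument. servo_tool: Moves the arm, as the interface text tells. Its arguments: {"type":"object","properties":{"deltas":{"type":"array"},"fingers":{"type":"number"}},"required":["deltas"]}

```bash
mkdir -p pics; python3 - <<'E'
from plant import bot
import cv2
o=bot.get_obs(); print(o)
for n in("scene","side"):
    cv2.imwrite(f"pics/{n}0.png",bot.capture(n)[:,:,::-1]); m=bot.camera_model(n); print(n,m)
E
```

```text
{'time': 0.0, 'joint_positions': array([-1.46052173e-01,  3.42736902e-01,  1.52503040e+00, -9.75645571e-06,
        1.27538104e+00, -1.46010380e-01]), 'dq': array([ 7.46740618e-04, -8.86115927e-04,  1.98106071e-04, -2.33542296e-03,
       -4.95984345e-05, -3.30308212e-04]), 'tau': array([ 7.61924657e-04, -4.31245601e+01, -2.44219762e+01,  7.17750052e-02,
        5.59406646e-02, -1.04314388e-04]), 'tool_pos': array([5.24591321e+02, 5.19835321e-02, 2.26032929e+02]), 'tcp_rot': array([-3.14005216e+00, -2.17109844e-04,  1.57075721e+00]), 'contact_force': array([ 0.34673855, -0.36142801,  0.56907116]), 'moment': array([ 9.76239496e-03, -9.22135733e-07, -1.40361416e-02]), 'finger_force': 0.0, 'grip_width': 92.10493803000372}
scene {'mtx': array([[484.94304678,   0.        , 319.48141326],
       [  0.        , 484.94304678, 246.17623032],
       [  0.        ,   0.        ,   1.        ]]), 'xyz': array([1029.38061835,  365.51164727,  997.5569582 ]), 'rotation': array([-2.59655425e+00,  1.55410867e-03,  2.22596313e+00])}
side {'mtx': array([[478.17298325,   0.        , 326.90443921],
       [  0.        , 478.17298325, 238.33900564],
       [  0.        ,   0.        ,   1.        ]]), 'xyz': array([ 492.40027522, -722.23123937,  665.96155071]), 'rotation': array([-2.25615553,  0.00369226, -0.09142338])}
```

View pics/scene0.png

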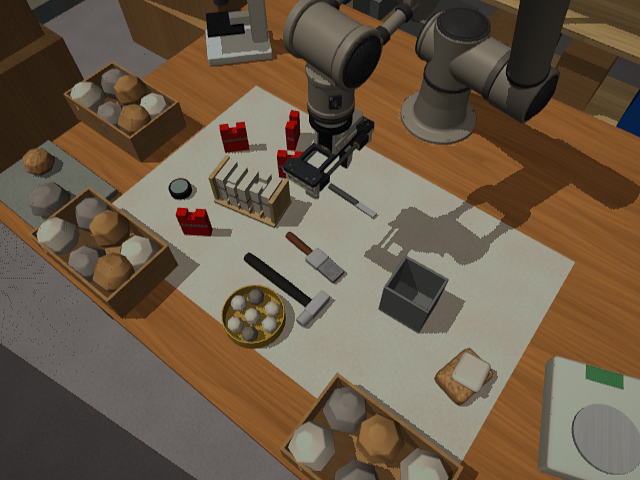

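View pics/side0.png

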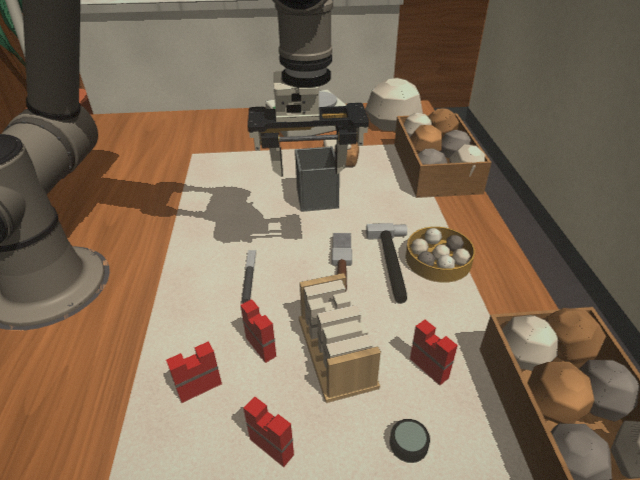

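The rack is on the robot's right (scene ≈ (250,190), side ≈ (340,335)) and the box on its left (scene (413,293)). Red look-alikes stand around the rack. Next I enlarge both views of the rack.

```bash
cat > h.py <<'E'
import numpy as np, cv2
from scipy.spatial.transform import Rotation as R
from plant import bot
def ray(m,uv):
    d=np.linalg.inv(m['mtx'])@np.array([*uv,1.]); return np.array(m['xyz']),R.from_euler('xyz',m['rotation']).as_matrix()@d
def onz(m,uv,z):
    o,d=ray(m,uv); return (o+d*(z-o[2])/d[2]).round(1)
def proj(m,p):
    q=m['mtx']@R.from_euler('xyz',m['rotation']).as_matrix().T@(np.array(p)-m['xyz']); return (q[:2]/q[2]).round(1)
E
python3 - <<'E'
from h import *
a=cv2.imread("pics/scene0.png")[150:230,200:300]; b=cv2.imread("pics/side0.png")[265:405,285:395]
f=lambda i:cv2.resize(i,(400,int(400*i.shape[0]/i.shape[1])),interpolation=cv2.INTER_CUBIC)
a,b=f(a),f(b); c=np.zeros((520,800,3),np.uint8); c[:a.shape[0],:400]=a; c[:b.shape[0],400:]=b[:520]
cv2.imwrite("pics/crop.png",c)
s=bot.camera_model("scene"); d=bot.camera_model("side")
print("rack",onz(d,(340,330),60),onz(s,(250,190),60))
for uv in[(408,257),(447,293),(380,293),(417,329)]: print(uv,onz(s,uv,112))
for uv in[(296,151),(335,150),(338,166),(300,170)]: print(uv,onz(d,uv,112))
E
```

```text
rack [ 557.5 -219.8   60. ] [ 555.7 -213.5   60. ]
(408, 257) [512.2 201.5 112. ]
(447, 293) [535.5 308.6 112. ]
(380, 293) [617.8 201.4 112. ]
(417, 329) [638.2 301.1 112. ]
(296, 151) [509.4 283.7 112. ]
(335, 150) [601.4 279.5 112. ]
(338, 166) [600.5 205.9 112. ]
(300, 170) [514.7 197.  112. ]
```

View pics/crop.png

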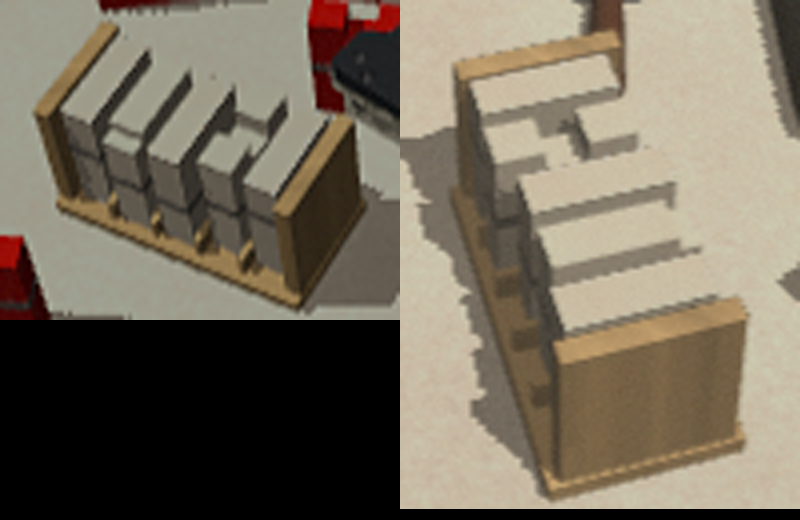

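The notched slab is in the second slot from the +y end. Next I bring the wrist camera over the rack.

Emit:
servo_tool:
  deltas:
    - [[-0.03, 0.005, -0.015], [0, 0, 0]]
    - [[-0.04, 0.005, -0.015], [0, 0, 0]]
    - [[-0.04, 0.005, -0.015], [0, 0, 0]]
    - [[-0.04, 0.005, -0.015], [0, 0, 0]]
    - [[-0.03, 0.005, -0.01], [0, 0, 0]]
    - [[0, 0, 0], [0, 0, 0]]
    - [[0, 0, 0], [0, 0, 0]]
  fingers: 1

```text
time: 0.98
tool_pos: [549.7, -179.3, 296.0]
tcp_rot: [-3.14, -0.001, 1.571]
contact_force: [0.7, -0.1, -1.0]
grip_width: 91.9
finger_force: 0.0
```

```bash
python3 - <<'E'
from h import *
o=bot.get_obs(); m=bot.camera_model("wrist"); cv2.imwrite("pics/w1.png",bot.capture("wrist")[:,:,::-1])
np.save("w1.npy",m,allow_pickle=True); print(o['tool_pos'],o['tcp_rot'],m)
E
```

```text
[ 549.65413246 -179.32555243  296.00991297] [-3.14033566e+00 -1.07364244e-03  1.57080984e+00] {'mtx': array([[426.93515321,   0.        , 321.58539282],
       [  0.        , 426.93515321, 238.3303706 ],
       [  0.        ,   0.        ,   1.        ]]), 'xyz': array([ 550.92552923, -112.75185588,  452.96611256]), 'rotation': array([2.88977267e+00, 1.69399575e-03, 3.16486849e-05])}
```

View pics/w1.png

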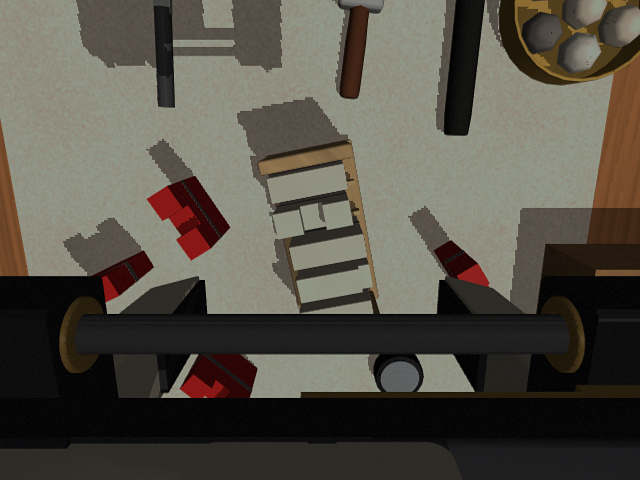

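The wrist view shows the notched slab's top at about (273–354, 197–236), rotated slightly. The whole slabs are above and below it. I'll measure the top faces by contour.

```bash
python3 - <<'E'
from h import *
m=np.load("w1.npy",allow_pickle=True).item(); im=cv2.imread("pics/w1.png")
g=im[140:310,240:390]; hsv=cv2.cvtColor(im,cv2.COLOR_BGR2HSV)
for p in[(310,185),(290,222),(340,213),(312,217),(330,250),(330,285),(310,200),(400,180),(312,265)]: print(p,im[p[1],p[0]],hsv[p[1],p[0]])
mask=((im.min(2)>135)).astype(np.uint8)*255
mask[:,:255]=0;mask[:,385:]=0;mask[:140]=0;mask[305:]=0
mask=cv2.morphologyEx(mask,cv2.MORPH_OPEN,np.ones((3,3)))
n,l,st,c=cv2.connectedComponentsWithStats(mask,connectivity=4)
for i in range(1,n):
    if st[i,4]<150: continue
    cs,_=cv2.findContours((l==i).astype(np.uint8),cv2.RETR_EXTERNAL,cv2.CHAIN_APPROX_NONE)
    P=np.array([onz(m,p[0],97)[:2] for p in cs[0]],np.float32); r=cv2.minAreaRect(P); print(st[i],np.round(r[0],1),np.round(r[1],1),round(r[2],1))
cv2.imwrite("pics/c2.png",cv2.resize(np.hstack([im[135:310,235:395],cv2.cvtColor(mask,cv2.COLOR_GRAY2BGR)[135:310,235:395]]),None,fx=2.5,fy=2.5,interpolation=0))
E
```

```text
(310, 185) [129 145 144] [ 32  28 145]
(290, 222) [130 147 145] [ 34  29 147]
(340, 213) [130 147 144] [ 35  29 147]
(312, 217) [129 146 144] [ 34  30 146]
(330, 250) [129 146 144] [ 34  30 146]
(330, 285) [130 147 144] [ 35  29 147]
(310, 200) [27 30 32] [18 40 32]
(400, 180) [135 150 144] [ 42  25 150]
(312, 265) [129 146 147] [ 28  31 147]
```

View pics/c2.png

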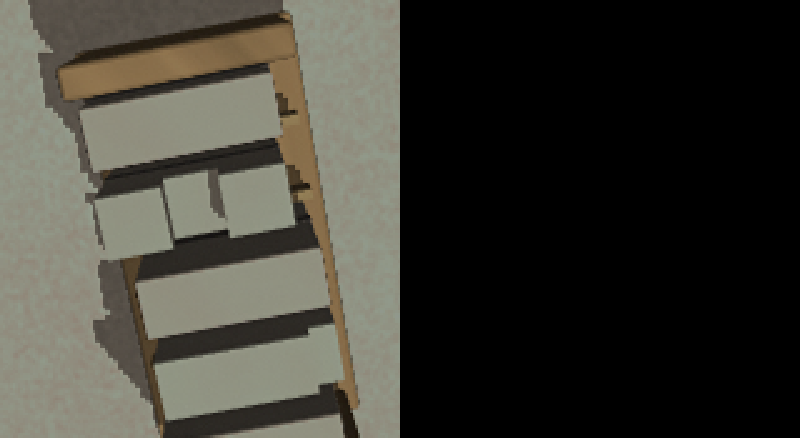

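Corners are readable in the enlargement, with pixel = (235 + u/2.5, 135 + v/2.5). The reject's corners are at (93,199), (285,163), (296,226) and (106,260). It sits a few mm towards −x compared with its neighbours.

```bash
python3 - <<'E'
from h import *
m=np.load("w1.npy",allow_pickle=True).item()
for n,q in dict(s1=[(80,109),(272,72),(282,136),(93,172)],rej=[(93,199),(285,163),(296,226),(106,260)],s3=[(136,283),(320,248),(330,305),(148,340)]).items():
    P=np.array([onz(m,(235+u/2.5,135+v/2.5),97)[:2] for u,v in q],np.float32)
    e=P[1]-P[0]+P[2]-P[3]; print(n,P.mean(0),np.degrees(np.arctan2(e[1],e[0])),np.linalg.norm(e)/2,np.linalg.norm(P[0]-P[3]))
# box corners in both views by ray on the rim
s=bot.camera_model("scene"); a=np.mean([onz(s,u,112) for u in[(408,257),(447,293),(380,293),(417,329)]],0);print(a)
E
```

```text
s1 [ 538.625 -157.6  ] 10.86714 64.71044 21.520454
rej [ 542.9  -188.15] 10.614344 66.23331 21.654085
s3 [ 556.125 -217.25 ] 11.301257 64.806595 21.162464
[575.925 253.15  112.   ]
```

Reject top centre is (543, −188) with yaw about 10.9°. I'll align over it and descend.

Emit:
servo_tool:
  deltas:
    - [[-0.009, -0.0065, 0.03], [0, 0, -5.5]]
    - [[0, 0, 0.03], [0, 0, -5.4]]
    - [[0, 0, 0.03], [0, 0, 0]]
    - [[0, 0, 0.03], [0, 0, 0]]
    - [[0, 0, 0.025], [0, 0, 0]]
    - [[0, 0, 0.025], [0, 0, 0]]
    - [[0, 0, 0.02], [0, 0, 0]]
    - [[0, 0, 0.02], [0, 0, 0]]
    - [[0, 0, 0.02], [0, 0, 0]]
    - [[0, 0, 0.01], [0, 0, 0]]
    - [[0, 0, 0], [0, 0, 0]]
    - [[0, 0, 0], [0, 0, 0]]

```text
time: 2.52
tool_pos: [544.0, -188.9, 57.5]
tcp_rot: [3.14, 0.001, 1.761]
contact_force: [0.4, -0.8, -0.2]
grip_width: 91.9
finger_force: 0.0
```

Emit:
servo_tool:
  deltas:
    - [[0, 0, 0], [0, 0, 0]]
    - [[0, 0, 0], [0, 0, 0]]
    - [[0, 0, 0], [0, 0, 0]]
    - [[0, 0, 0], [0, 0, 0]]
    - [[0, 0, 0], [0, 0, 0]]
    - [[0, 0, 0], [0, 0, 0]]
  fingers: 0.6

```text
time: 3.28
tool_pos: [543.2, -189.0, 57.0]
tcp_rot: [-3.141, -0.0, 1.761]
contact_force: [-4.3, 0.6, 4.8]
grip_width: 65.5
finger_force: 30.0
```

Gripped at 65.5 mm. I'll lift straight up and work out the free bench area from the first pictures.

Emit:
servo_tool:
  deltas:
    - [[0, 0, -0.005], [0, 0, 0]]
    - [[0, 0, -0.01], [0, 0, 0]]
    - [[0, 0, -0.015], [0, 0, 0]]
    - [[0, 0, -0.02], [0, 0, 0]]
    - [[0, 0, -0.02], [0, 0, 0]]
    - [[0, 0, -0.02], [0, 0, 0]]
    - [[0, 0, -0.02], [0, 0, 0]]
    - [[0, 0, -0.02], [0, 0, 0]]
    - [[0, 0, -0.01], [0, 0, 0]]
    - [[0, 0, 0], [0, 0, 0]]

```text
time: 4.53
tool_pos: [543.8, -189.1, 197.6]
tcp_rot: [3.14, 0.001, 1.761]
contact_force: [-0.2, -0.1, -3.9]
grip_width: 65.8
finger_force: 30.0
```

```bash
python3 - <<'E'
from h import *
s=bot.camera_model("scene"); d=bot.camera_model("side")
for n,u in dict(ch1=(330,185),ch2=(376,215),br1=(287,235),br2=(342,278),free=(370,245),ham=(246,257)).items(): print(n,onz(s,u,5))
for n,u in dict(ch1=(251,252),ch2=(247,300),br1=(343,235),redtop=(250,310),hamhead=(368,231),bin=(312,208)).items(): print(n,onz(d,u,5))
o=bot.get_obs();print(o['joint_positions'],o['grip_width'])
E
```

```text
ch1 [389.5 -93.7   5. ]
ch2 [395.5  54.    5. ]
br1 [576.  -84.3   5. ]
br2 [589.5  90.9   5. ]
free [476.8  91.7   5. ]
ham [ 682.5 -121.9    5. ]
ch1 [400.  53.   5.]
ch2 [396.8 -85.6   5. ]
br1 [600.1  91.2   5. ]
redtop [ 403.3 -111.6    5. ]
hamhead [657.1 100.    5. ]
bin [539.  199.5   5. ]
[-4.67716928e-01  4.57037632e-01  1.42769191e+00  9.91691882e-05
  1.25504023e+00 -6.58035149e-01] 65.81758451144815
```

Emit:
servo_tool:
  deltas:
    - [[0, 0, 0], [0, 0, 5.5]]
    - [[0, 0, 0], [0, 0, 5.4]]
    - [[0.015, -0.004, 0], [0, 0, 0]]
    - [[0.025, -0.007, 0], [0, 0, 0]]
    - [[0.025, -0.007, 0], [0, 0, 0]]
    - [[0.025, -0.007, 0], [0, 0, 0]]
    - [[0.025, -0.007, 0], [0, 0, 0]]
    - [[0.025, -0.007, 0.01], [0, 0, 0]]
    - [[0.025, -0.007, 0.02], [0, 0, 0]]
    - [[0.025, -0.007, 0.025], [0, 0, 0]]
    - [[0.015, -0.004, 0.025], [0, 0, 0]]
    - [[0.004, 0, 0.025], [0, 0, 0]]
    - [[0, 0, 0.02], [0, 0, 0]]
    - [[0, 0, 0.01], [0, 0, 0]]
    - [[0, 0, 0.008], [0, 0, 0]]
    - [[0, 0, 0], [0, 0, 0]]
    - [[0, 0, 0], [0, 0, 0]]

```text
time: 6.65
tool_pos: [486.9, 19.9, 54.3]
tcp_rot: [3.14, 0.0, 1.571]
contact_force: [-1.3, -0.2, -4.1]
grip_width: 65.6
finger_force: 30.0
```

Emit:
servo_tool:
  deltas:
    - [[0, 0, 0.004], [0, 0, 0]]
    - [[0, 0, 0.003], [0, 0, 0]]
    - [[0, 0, 0.001], [0, 0, 0]]
    - [[0, 0, 0], [0, 0, 0]]

```text
time: 7.15
tool_pos: [486.5, 20.0, 45.6]
tcp_rot: [-3.142, -0.0, 1.571]
contact_force: [-0.3, 0.7, -3.5]
grip_width: 65.8
finger_force: 30.0
```

Emit:
servo_tool:
  deltas:
    - [[0, 0, 0.0005], [0, 0, 0]]
    - [[0, 0, 0.0005], [0, 0, 0]]
    - [[0, 0, 0], [0, 0, 0]]

```text
time: 7.52
tool_pos: [486.6, 20.0, 45.0]
tcp_rot: [3.141, 0.0, 1.571]
contact_force: [-1.5, -1.0, 0.3]
grip_width: 65.5
finger_force: 30.0
```

The weight has come off, so the slab is standing on the bench. I release it, rise and go to look at the box.

Emit:
servo_tool:
  deltas:
    - [[0, 0, 0], [0, 0, 0]]
    - [[0, 0, 0], [0, 0, 0]]
    - [[0, 0, 0], [0, 0, 0]]
    - [[0, 0, 0], [0, 0, 0]]
    - [[0, 0, 0], [0, 0, 0]]
    - [[0, 0, 0], [0, 0, 0]]
    - [[0, 0, -0.01], [0, 0, 0]]
    - [[0, 0, -0.02], [0, 0, 0]]
    - [[0, 0, -0.03], [0, 0, 0]]
    - [[0, 0, -0.03], [0, 0, 0]]
    - [[0, 0, -0.03], [0, 0, 0]]
    - [[0.025, 0.013, -0.03], [0, 0, 0]]
    - [[0.03, 0.013, -0.03], [0, 0, 0]]
    - [[0.03, 0.013, -0.03], [0, 0, 0]]
    - [[0.03, 0.013, -0.03], [0, 0, 0]]
    - [[0.03, 0.013, -0.01], [0, 0, 0]]
    - [[0, 0, 0], [0, 0, 0]]
    - [[0, 0, 0], [0, 0, 0]]
  fingers: 1

```text
time: 9.78
tool_pos: [550.9, 164.5, 294.5]
tcp_rot: [-3.141, 0.001, 1.571]
contact_force: [-0.5, -0.1, -0.7]
grip_width: 91.8
finger_force: 0.0
```

```bash
python3 - <<'E'
from h import *
m=bot.camera_model("wrist"); w=bot.capture("wrist")[:,:,::-1]; np.save("w2.npy",m,allow_pickle=True)
s=bot.capture("side")[:,:,::-1]; cv2.imwrite("pics/w2.png",w); cv2.imwrite("pics/s2.png",s)
print(bot.get_obs()['tool_pos'],m['xyz'])
cv2.imwrite("pics/v2.png",np.hstack([cv2.resize(w,(440,330)),s[90:420,180:540]]))
E
```

```text
[550.98039592 164.09495611 294.44397543] [552.12192507 231.33232321 451.33243073]
```

View pics/v2.png

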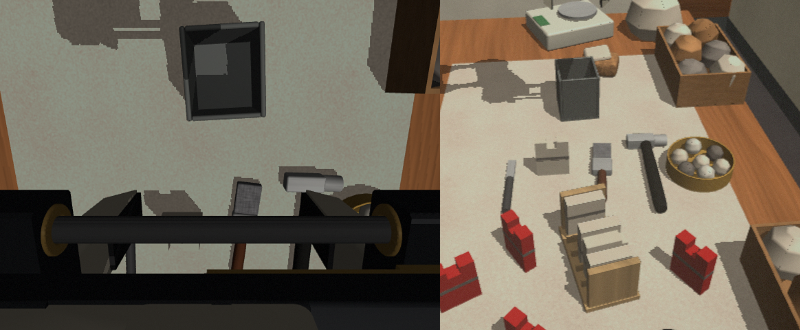

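The slab stands upright on the bench and is let go. The other four slabs are in place. The box rim in the wrist view spans about (262–385, 30–176), so I'll zoom in for its corners.

```bash
python3 - <<'E'
import cv2
im=cv2.imread("pics/w2.png")[20:190,245:405]
im=cv2.convertScaleAbs(im,alpha=1.6,beta=15)
cv2.imwrite("pics/z2.png",cv2.resize(im,None,fx=3.5,fy=3.5,interpolation=cv2.INTER_CUBIC))
E
```

```text
(no output)
```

View pics/z2.png

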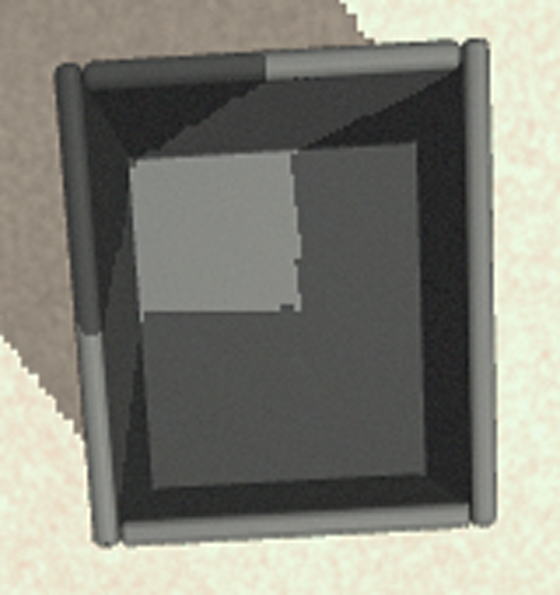

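The zoom shows rim outer corners at (55,65), (489,40), (496,525) and (95,546), and floor corners at (130,160), (416,142), (427,474) and (152,488).

```bash
python3 - <<'E'
from h import *
m=np.load("w2.npy",allow_pickle=True).item(); d=bot.camera_model("side")
for n,z,q in[("rim",112,[(55,65),(489,40),(496,525),(95,546)]),("floor",6,[(130,160),(416,142),(427,474),(152,488)])]:
    P=np.array([onz(m,(245+u/3.5,20+v/3.5),z)[:2] for u,v in q],np.float32)
    e=P[1]-P[0]+P[2]-P[3];f=P[0]-P[3]+P[1]-P[2]; r=cv2.minAreaRect(P)
    print(n,P.tolist(),P.mean(0),np.degrees(np.arctan2(e[1],e[0])),np.degrees(np.arctan2(-f[0],f[1])),np.linalg.norm(e)/2,np.linalg.norm(f)/2,np.round(r[0],1),r[1])
# slab in side view: crop (180+x-440, 90+y)
for u in[(536,173),(569,172)]: print(onz(d,(u[0]-260,u[1]+90),0))
for u in[(534,144),(568,142)]: print(onz(d,(u[0]-260,u[1]+90),85))
E
```

```text
rim [[507.0, 294.5], [597.7000122070312, 299.29998779296875], [603.0, 199.10000610351562], [512.5, 194.3000030517578]] [555.05 246.8 ] 3.0326993 3.0848088 90.72707 100.3454 [555.  246.8] (90.82694244384766, 100.35064697265625)
floor [[513.0, 289.8999938964844], [592.5999755859375, 294.5], [598.0999755859375, 203.8000030517578], [517.4000244140625, 199.8000030517578]] [555.275 247.   ] 3.070944 3.1342022 80.26523 90.53541 [555.5 247.2] (80.79903411865234, 90.86107635498047)
[452.   18.9   0. ]
[520.3  15.5   0. ]
[454.1   8.7  85. ]
[520.2   8.6  85. ]
```

Box centre is (555.2, 246.9), yaw 3.05°. The slab is at (486.8, 20), yaw about 0. I go back over it with the tool turned 90°.

Emit:
servo_tool:
  deltas:
    - [[-0.029, -0.0128, 0], [0, 0, 0]]
    - [[-0.029, -0.0128, 0], [0, 0, 0]]
    - [[-0.029, -0.0128, 0], [0, 0, 0]]
    - [[-0.029, -0.0128, 0], [0, 0, 0]]
    - [[-0.0285, -0.0128, 0], [0, 0, 0]]
    - [[0, 0, 0.014], [0, 0, -10]]
    - [[0, 0, 0.014], [0, 0, -10]]
    - [[0, 0, 0.014], [0, 0, -10]]
    - [[0, 0, 0.014], [0, 0, -10]]
    - [[0, 0, 0.014], [0, 0, -10]]
    - [[0, 0, 0.014], [0, 0, -10]]
    - [[0, 0, 0.014], [0, 0, -10]]
    - [[0, 0, 0.014], [0, 0, -10]]
    - [[0, 0, 0.014], [0, 0, -10]]
    - [[0, 0, 0], [0, 0, 0]]
    - [[0, 0, 0], [0, 0, 0]]

```text
time: 11.88
tool_pos: [487.6, 20.1, 169.2]
tcp_rot: [-3.142, 0.001, 3.138]
contact_force: [-0.5, 0.3, 0.4]
grip_width: 91.9
finger_force: 0.0
```

Emit:
servo_tool:
  deltas:
    - [[0.0005, 0, 0.02], [0, 0, 0]]
    - [[0, 0, 0.025], [0, 0, 0]]
    - [[0, 0, 0.025], [0, 0, 0]]
    - [[0, 0, 0.02], [0, 0, 0]]
    - [[0, 0, 0.02], [0, 0, 0]]
    - [[0, 0, 0.012], [0, 0, 0]]
    - [[0, 0, 0], [0, 0, 0]]
    - [[0, 0, 0], [0, 0, 0]]

```text
time: 12.88
tool_pos: [487.6, 20.4, 47.5]
tcp_rot: [-3.141, 0.001, 3.141]
contact_force: [-0.2, 0.6, 0.4]
grip_width: 91.8
finger_force: 0.0
```

Emit:
servo_tool:
  deltas:
    - [[0, 0, 0], [0, 0, 0]]
    - [[0, 0, 0], [0, 0, 0]]
    - [[0, 0, 0], [0, 0, 0]]
    - [[0, 0, 0], [0, 0, 0]]
    - [[0, 0, 0], [0, 0, 0]]
    - [[0, 0, 0], [0, 0, 0]]
    - [[0, 0, 0], [0, 0, 0]]
    - [[0, 0, 0], [0, 0, 0]]
    - [[0, 0, 0], [0, 0, 0]]
    - [[0, 0, 0], [0, 0, 0]]
  fingers: 0.15

```text
time: 14.12
tool_pos: [487.0, 20.5, 46.7]
tcp_rot: [3.142, 0.0, 3.142]
contact_force: [-0.5, 0.3, -0.3]
grip_width: 21.7
finger_force: 30.0
```

Emit:
servo_tool:
  deltas:
    - [[0, 0, -0.005], [0, 0, 0]]
    - [[0, 0, -0.015], [0, 0, 0]]
    - [[0, 0, -0.025], [0, 0, 0]]
    - [[0, 0, -0.03], [0, 0, 0]]
    - [[0, 0, -0.03], [0, 0, 0]]
    - [[0, 0, -0.025], [0, 0, 0]]
    - [[0, 0, -0.01], [0, 0, 0]]
    - [[-0.004, 0.013, 0], [0, 0, 0]]
    - [[-0.008, 0.026, 0], [0, 0, 0]]
    - [[-0.008, 0.027, 0], [0, 0, 0]]
    - [[-0.008, 0.027, 0], [0, 0, 0]]
    - [[-0.008, 0.027, 0], [0, 0, 0]]
    - [[-0.008, 0.027, 0], [0, 0, 0]]
    - [[-0.008, 0.027, 0], [0, 0, 0]]
    - [[-0.008, 0.026, 0], [0, 0, 0]]
    - [[-0.008, 0.026, 0], [0, 0, 0]]
    - [[0, 0, 0], [0, 0, -3]]
    - [[0, 0, 0], [0, 0, 0]]
    - [[0, 0, 0], [0, 0, 0]]

```text
time: 16.5
tool_pos: [554.5, 246.6, 185.8]
tcp_rot: [-3.141, -0.002, -3.09]
contact_force: [1.0, -0.1, -2.9]
grip_width: 21.9
finger_force: 30.0
```

```bash
python3 - <<'E'
from h import *
o=bot.get_obs();print(o['tool_pos'],o['tcp_rot'])
s=bot.capture("scene")[:,:,::-1];d=bot.capture("side")[:,:,::-1]; w=bot.capture("wrist")[:,:,::-1]
c=lambda i:cv2.resize(i,(400,300),interpolation=cv2.INTER_CUBIC)
cv2.imwrite("pics/v3.png",np.vstack([np.hstack([c(s[200:350,330:530]),c(d[60:240,200:440])]),np.hstack([c(w),c(w)*0])]))
E
```

```text
[554.53038704 246.61725385 185.81282361] [-3.14123923e+00 -1.60545105e-03 -3.09025284e+00]
```

View pics/v3.png

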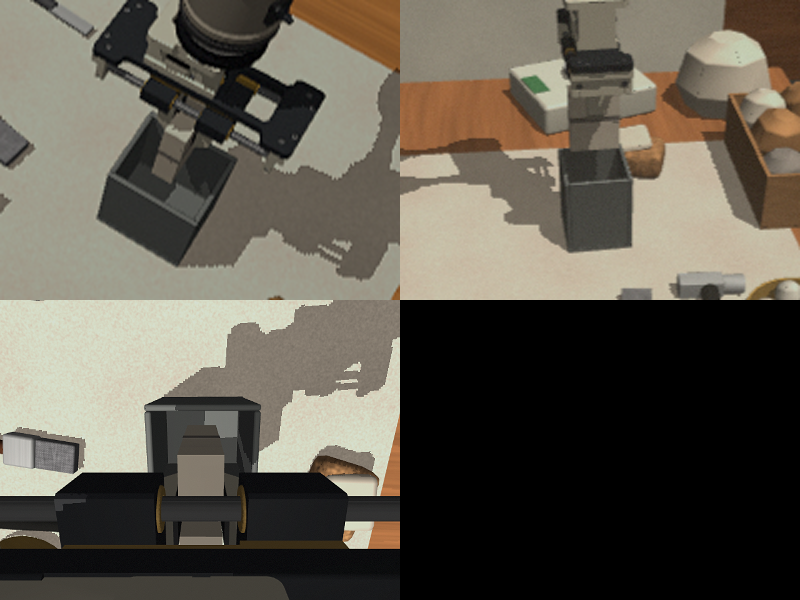

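The slab is held upright over the box, centred across it and aligned in yaw. Lowering gently.

Emit:
servo_tool:
  deltas:
    - [[-0.0005, 0, 0.01], [0, 0, 0]]
    - [[0, 0, 0.012], [0, 0, 0]]
    - [[0, 0, 0.012], [0, 0, 0]]
    - [[0, 0, 0.012], [0, 0, 0]]
    - [[0, 0, 0.012], [0, 0, 0]]
    - [[0, 0, 0.012], [0, 0, 0]]
    - [[0, 0, 0.012], [0, 0, 0]]
    - [[0, 0, 0.012], [0, 0, 0]]
    - [[0, 0, 0.012], [0, 0, 0]]
    - [[0, 0, 0.01], [0, 0, 0]]
    - [[0, 0, 0], [0, 0, 0]]

```text
time: 18.02
tool_pos: [555.0, 246.4, 69.7]
tcp_rot: [-3.141, -0.002, -3.089]
contact_force: [-0.2, 0.3, -3.4]
grip_width: 22.0
finger_force: 30.0
```

Emit:
servo_tool:
  deltas:
    - [[0, 0, 0.005], [0, 0, 0]]
    - [[0, 0, 0.004], [0, 0, 0]]
    - [[0, 0, 0.003], [0, 0, 0]]
    - [[0, 0, 0.002], [0, 0, 0]]
    - [[0, 0, 0.001], [0, 0, 0]]
    - [[0, 0, 0], [0, 0, 0]]
    - [[0, 0, 0], [0, 0, 0]]

```text
time: 18.9
tool_pos: [555.6, 246.6, 55.8]
tcp_rot: [3.142, 0.0, -3.089]
contact_force: [-0.1, -0.1, -2.7]
grip_width: 21.9
finger_force: 30.0
```

Emit:
servo_tool:
  deltas:
    - [[0, 0, 0.001], [0, 0, 0]]
    - [[0, 0, 0.001], [0, 0, 0]]
    - [[0, 0, 0.0005], [0, 0, 0]]
    - [[0, 0, 0], [0, 0, 0]]
    - [[0, 0, 0], [0, 0, 0]]

```text
time: 19.52
tool_pos: [555.6, 246.5, 53.3]
tcp_rot: [-3.142, 0.0, -3.089]
contact_force: [-0.5, -0.0, -4.4]
grip_width: 22.0
finger_force: 30.0
```

Emit:
servo_tool:
  deltas:
    - [[0, 0, 0.0005], [0, 0, 0]]
    - [[0, 0, 0.0005], [0, 0, 0]]
    - [[0, 0, 0], [0, 0, 0]]
    - [[0, 0, 0], [0, 0, 0]]

```text
time: 20.02
tool_pos: [555.6, 246.6, 52.7]
tcp_rot: [3.141, 0.001, -3.089]
contact_force: [-2.7, -0.2, 2.8]
grip_width: 21.9
finger_force: 30.0
```

The slab has touched the floor. I release with a limited opening and withdraw.

Emit:
servo_tool:
  deltas:
    - [[0, 0, 0], [0, 0, 0]]
    - [[0, 0, 0], [0, 0, 0]]
    - [[0, 0, 0], [0, 0, 0]]
    - [[0, 0, 0], [0, 0, 0]]
  fingers: 0.35

```text
time: 20.52
tool_pos: [555.6, 246.6, 52.2]
tcp_rot: [3.142, 0.0, -3.089]
contact_force: [-0.1, 0.7, -0.2]
grip_width: 32.3
finger_force: 0.0
```

Emit:
servo_tool:
  deltas:
    - [[0, 0, -0.005], [0, 0, 0]]
    - [[0, 0, -0.01], [0, 0, 0]]
    - [[0, 0, -0.015], [0, 0, 0]]
    - [[0, 0, -0.02], [0, 0, 0]]
    - [[0, 0, -0.03], [0, 0, 0]]
    - [[0, 0, -0.03], [0, 0, 0]]
    - [[0, 0, -0.03], [0, 0, 0]]
    - [[0, 0, -0.03], [0, 0, 0]]
    - [[0, 0, -0.03], [0, 0, 0]]
    - [[0.03, 0, 0], [0, 0, 0]]
    - [[0.03, 0, 0], [0, 0, 0]]
    - [[0, 0, 0], [0, 0, 0]]
    - [[0, 0, 0], [0, 0, 0]]

```text
time: 22.15
tool_pos: [496.3, 243.5, 253.2]
tcp_rot: [3.141, 0.002, -3.089]
contact_force: [-0.1, -0.1, -0.7]
grip_width: 32.1
finger_force: 0.0
```

```bash
python3 - <<'E'
from h import *
s=bot.capture("scene")[:,:,::-1];w=bot.capture("wrist")[:,:,::-1]
c=lambda i:cv2.resize(i,(400,300),interpolation=cv2.INTER_CUBIC)
cv2.imwrite("pics/v4.png",np.hstack([c(s[130:355,170:470]),c(w)]))
print(bot.get_obs()['contact_force'])
E
```

```text
[-0.00413671 -0.90426412 -0.70523462]
```

View pics/v4.png

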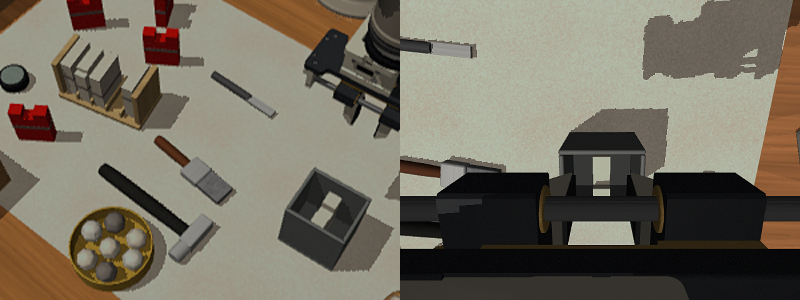

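The slab stands upright in the middle of the box (left panel ≈ (325,207)). The other slabs and tools are where they were. I'm handing in.

```bash
python3 -c "
from plant import bot
print(bot.close_job())"
```

```text
the job is handed in; nothing more can be done
None
```

The job is handed in: the notched slab stands upright and let go in the reject box, after being stood on the bench and regripped by its broad faces, and the last pictures show everything else where it was; no verdict came back.

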